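# Flip the cup stand and set the dice cup on it

### The arm

A 6-joint arm with a two-finger parallel gripper is mounted at the origin on the work surface. World frame = base frame: x ahead of the robot, y to its left, z up, the work surface at z = 0. Lengths are in m, angles in degrees, forces in N, time in s.
With the tool pointing down it reaches from about 0.275 to 0.825 m from the base axis. Payload 5.2 kg.
Tool frame: the origin (TCP) lies at the very end of the fingers, on their centre line; the grasp point (between the pads) lies 19 mm behind it (arm.grip_point_offset is the distance from the TCP to the grasp point, in m); z points along the fingers, y is the line along which they close (so a half turn about z gives the same grasp; the last joint's range is limited). The gripper opens to 93 mm and grips with 3 to 60 N. Pads are 15 mm wide; open, the fingers measure 128 mm over their backs; the gripper's body (75 mm by 188 mm) begins 65 mm behind the grasp point.
Start: joints at [-81.578, 14.817, 87.949, -0, 77.235, -11.62], TCP at [0.189, -0.517, 0.219] pointing down, gripper open.
Joint ranges: [-179.93, 179.93], [-52.35, 119.4], [10.71, 147.94], [-69.91, 249.91], [12.55, 155.21], [-178.61, 178.61]. Speed limits (degrees/s): [147.25, 147.25, 180, 180, 180, 180].

### API

Orientations are given as a 3x3 rotation matrix whose columns are the frame's x, y, z axes.
In Python, from rig import arm gives the robot as it stands. Calls block until the motion is done:
- arm.goto(position, orientation): joint-space move of the TCP to a pose.
- arm.line_to(position, attitude=None, feed=0.15, stop_force=None): straight line of the TCP; attitude=None keeps the orientation; feed is the mean speed in m/s. With stop_force (N) it stops when the force on the tool has changed by that much, and returns True; else False.
- arm.move_j(angles): joint-space move.
- arm.command_gripper(opening, squeeze=None): opening from 0.0 (shut) to 1.0 (fully open); squeeze is the grip in N (None keeps the last); returns when the fingers have stopped.
- arm.wait(seconds).
- arm.solve_ik(position, orientation): joint angles nearest the present ones, or None.
- arm.observe(): the state.
- arm.read_camera(name): name is "scene" or "top" or "wrist"; returns a dict with "frame" (420x560x3 uint8, red, green, blue), "vfov" (degrees; the focal length in pixels is half the picture's height over the tangent of half this angle, whatever the lens; pixels are square), "cx", "cy" (the principal point, pixels), "pose" (4x4, takes a point from camera to world coordinates). Camera axes: x right, y down, z forward; pixel columns grow to the right and rows downward; lengths in m; the calibration is good to about 2 mm. A picture is of the moment at which its call begins. There is no depth.
A pose or a line that the arm cannot do raises arm.PlanningError and nothing moves.
- arm.sign_off(): hands the job in; it is judged then, once.
Trained networks look in a picture, given as the dict that the camera call returned (one of the last four; its "shot" number tells which), for a name from the list of things; names that differ only in an ending like _2 or _b are one class to them, and where a whole thing is asked for, a point or a joint stands for the part that bears it (a point fixed in the world has none). Each returns a list of dicts, best first, with "p" (0 to 1); they miss things now and then, are a little off and sometimes report something else, mostly with a low value. They report only what shows in the picture. A call takes as long as a camera call.
- arm.outline_of(thing, picture): "pixels" (420x560 bool, what is visible of it) and "position" ([column, row] in pixels, amid what is visible of it).
The state is a dict: "time": time; "qpos": joint angles; "qvel": joint speeds; "effort": joint torques, N m; "tcp_pos": TCP position; "ee_rot": TCP orientation; "ft_force": force on the tool from outside, world axes, zero at the start; "torque": the same for the moment, N m; "grip_width": opening from 0.0 (shut) to 1.0 (fully open); "finger_force": force on a finger pad.
Only numpy, scipy, OpenCV 4.12 (cv2) and the standard library are available. Lean on these libraries where they do the work, as an engineer would, in place of code of your own. Each camera call takes 0.05 s, during which the arm holds its last target. There are 200 camera calls.

### The job

The polished cup stand on the turntable lies wrong way up. Slide the spatula well in under it, lift it clear, and flip it over onto the turntable with a turn of the wrist so that its three brass stops point up; put the spatula back on its rest as it lay, then set the white dice cup down upright, centred between the stops. Keep your fingers off the stand, do not drop or tip the cup, and leave the die, the hourglass and the tracker wheel where they are.

Things in the scene. Friction and masses are not known exactly. Their poses are not given: they have to be found in the camera images.
- turntable: Round steel display turntable, switched off: it does not turn or shift. Deck 320 mm across, plain and flat, its top 50 mm above the table. Origin on the deck's axis at table level; x, y level, z up.
- stand: Cup stand: polished dark wood disc 120 mm across, 7 mm thick, 0.1 kg, green felt back; on its other face three brass stops, 12 mm across and high, 46 mm from the middle, 120 degrees apart, each with a brass screw head in the felt behind it. Starts felt up on the stops' ends, 12 mm gap under the disc. Origin amid the stops' ends; z points to the felt: up at first, down once flipped; x to one stop.
- stand_seat (a point): Centre of the stand's wooden face between the stops (own z = 12 mm). At the start it faces down, 62 mm above the table; once flipped on the deck it faces up at 57 mm, and the cup's foot belongs on it, 6 mm clear of each stop when centred.
- spatula: Nylon turner, 255 mm long, about 0.15 kg. Red octagonal handle, 22 mm across flats (flats face own y, z and the diagonals: it can be gripped upright or leaning 45 degrees), from own x = -70 to +55 mm; thin cranked neck; flat blade at own x = 90 to 185 mm. Origin on the handle's axis where to grip, 15 mm behind the centre of mass; x points to the blade's tip, z up. Starts level on its rest.
- spatula_blade (a point): Centre of the blade's upper face: own (137.5, 0, -43.5) mm of the spatula. The blade is 95 mm long (own x), 48 mm wide (own y), 2.5 mm thick, parallel to the handle.
- rest: Wooden spatula rest, fixed: foot 150 x 70 x 12 mm and two forks 10 mm thick at own x = -55 and +42 mm, each a notch open at the top for the handle, 26 mm wide at its floor (74 mm above the table) flaring to 36 mm at the prongs' ends (96 mm). x points the way the blade points, within 0.2 rad of world x; origin at table level below the spatula's. Left or right of the turntable.
- rest_axis (a point): Where the spatula's origin lies when it is on the rest: 85 mm above the rest's origin.
- cup: Bone-white ceramic dice cup, open at the top, 88 mm high, about 0.22 kg: foot 68 mm across, 8 mm high, body 61 mm narrowing to 60 mm at 50 mm height, rim 64 mm. Stands upright on the table. Origin: centre of its underside, z up through the mouth.
- die: Teal acrylic die, 50 mm cube, on the far side of the deck. Origin: centre of its underside. Bystander.
- hourglass: Hourglass in a bronze frame, 70 mm across, 130 mm high, on the far side of the deck. Origin: centre of its underside. Bystander.
- tracker: Matte grey plastic initiative tracker wheel, 104 mm across, lying flat on the table between robot and turntable, 27 mm high at its middle knob. Origin: centre of its underside. Bystander.
- stand_mouth (a point): Own (-60, 0, 6) mm of the stand: under the disc's rim, in the middle of the 68 mm wide opening between the two stops at +120 and -120 degrees from own x. At the start it is on the robot's side (own x within 0.45 rad of world x).

How it is judged:
By the outcome, as a careful person would: the job done as asked, in the order asked, and still so for the second after the job is handed in, with the robot touching nothing.
It also fails if it takes over 72 s, if anything falls off the work surface, if the arm or the gripper's body presses on something with over 40 N, if the wrist force passes 120 N, or if a joint passes its speed limit or range.

## Working session

There is one attempt and no reset: what is moved stays moved. The work goes in short steps, each a Python script; the robot and the scene stay as the last script left them, time stands still between calls to the robot, and variables do not carry over. Pictures are saved under pics/ and viewed, at most 10 in all, crops included, and the job is handed in when it is done.

```bash
ls; mkdir -p pics; python3 - <<'E'
from rig import arm
import cv2,numpy as np
for n in ["scene","top"]:
    p=arm.read_camera(n); cv2.imwrite(f"pics/{n}0.png",p["frame"][:,:,::-1])
    print(n,p["vfov"],p["cx"],p["cy"],np.round(p["pose"],4).tolist())
    for t in ["turntable","stand","spatula","spatula_blade","rest","cup","die","hourglass","tracker","stand_mouth"]:
        for d in arm.outline_of(t,p)[:2]: print(t,round(d["p"],2),np.round(d["position"],1),d["pixels"].sum())
print(arm.observe()); print(arm.grip_point_offset)
E
```

```text
pics
rig.py
scene 54.296363655612446 279.27690560797026 211.61141246931987 [[0.0076, 0.8051, -0.5931, 1.2419], [1.0, -0.0053, 0.0056, -0.0097], [0.0013, -0.5931, -0.8051, 0.9627], [0.0, 0.0, 0.0, 1.0]]
turntable 0.73 [391.3 191.1] 767
turntable 0.59 [272.6 249.7] 7065
stand 0.71 [268.  230.3] 1307
stand 0.56 [177.9 185.7] 752
spatula_blade 0.67 [405.8 216.7] 907
rest 0.56 [393.1 195.5] 885
cup 0.69 [176.9 188.2] 713
die 0.81 [297.8 265. ] 508
hourglass 0.58 [242.  266.2] 1352
tracker 0.61 [294.2 171.5] 682
tracker 0.46 [268.3 230.5] 1390
stand_mouth 0.63 [268.  227.2] 1345
stand_mouth 0.49 [242.  268.3] 1363
top 56.550929791002396 285.6218369092025 209.9716449575315 [[-0.0111, -0.9876, 0.1566, 0.4259], [-0.9998, 0.0135, 0.0142, 0.0168], [-0.0162, -0.1564, -0.9876, 1.1174], [0.0, 0.0, 0.0, 1.0]]
turntable 0.9 [306.8 172.2] 7417
turntable 0.69 [310.4 194.2] 1462
stand 0.57 [310.8 191.6] 1452
spatula 0.63 [164.9 215.9] 1045
spatula_blade 0.56 [170.1 218.2] 1100
rest 0.65 [177.3 254. ] 976
cup 0.85 [407.9 252. ] 668
cup 0.71 [309.2 194. ] 1516
die 0.95 [281.1 155.1] 345
hourglass 0.78 [3
[... 184 characters left out ...]
     7.72349779e+01, -1.16199434e+01]), 'qvel': array([-0.00826806, -0.00631642, -0.01846082,  0.061378  , -0.16630917,
       -0.01881232]), 'effort': array([-4.14044734e-04, -4.37213838e+01, -2.84312707e+01,  7.19625154e-02,
        3.10552551e-02, -3.36978701e-06]), 'tcp_pos': array([ 0.18849974, -0.51670255,  0.2186633 ]), 'ee_rot': array([[ 9.39450466e-01,  3.42684727e-01,  6.99179588e-06],
       [ 3.42684727e-01, -9.39450466e-01, -1.12811866e-05],
       [ 2.70255557e-06,  1.29940976e-05, -1.00000000e+00]]), 'ft_force': array([ 0.11087627, -0.46461413, -0.02205967]), 'torque': array([-0.00038845,  0.01240335, -0.00644733]), 'finger_force': 0.0, 'grip_width': 0.9994122422535312}
0.0188
```

View pictures.

View pics/scene0.png

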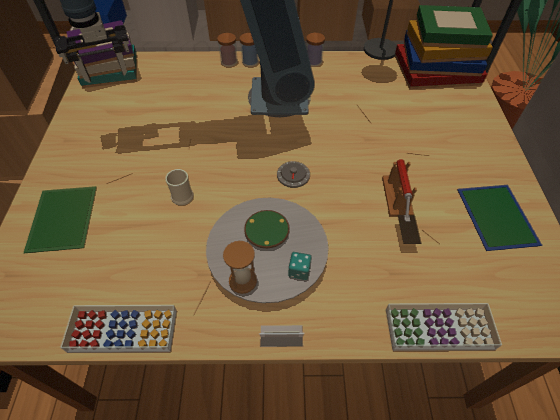

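View pics/top0.png

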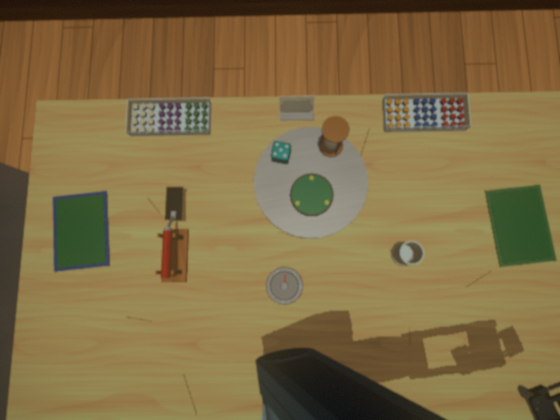

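```bash
cat > h.py <<'E'
from rig import arm
import cv2,numpy as np
from scipy.spatial.transform import Rotation as R
def ray(p,uv):
    f=210/np.tan(np.radians(p["vfov"]/2)); P=np.array(p["pose"])
    d=P[:3,:3]@np.array([(uv[0]-p["cx"])/f,(uv[1]-p["cy"])/f,1]); return P[:3,3],d/np.linalg.norm(d)
def onz(p,uv,z):
    o,d=ray(p,uv); return o+d*(z-o[2])/d[2]
def tri(obs):
    A=np.zeros((3,3));b=np.zeros(3);L=[]
    for p,uv in obs:
        o,d=ray(p,uv); M=np.eye(3)-np.outer(d,d); A+=M;b+=M@o;L.append((o,M))
    x=np.linalg.solve(A,b); return x,max(np.linalg.norm(M@(x-o)) for o,M in L)
def proj(p,X):
    f=210/np.tan(np.radians(p["vfov"]/2)); P=np.array(p["pose"]); c=P[:3,:3].T@(np.array(X)-P[:3,3])
    return np.array([p["cx"]+f*c[0]/c[2],p["cy"]+f*c[1]/c[2]])
def poly(p,m,z):
    """outline pixels on plane z"""
    c=max(cv2.findContours(m.astype(np.uint8),0,2)[0],key=cv2.contourArea)[:,0]
    return np.array([onz(p,q,z)[:2] for q in c])
def best(t,p):
    r=arm.outline_of(t,p); return r[0] if r else None
def save(p,n): cv2.imwrite(f"pics/{n}.png",p["frame"][:,:,::-1])
DOWN=np.array([[1,0,0],[0,-1,0],[0,0,-1.]])
E
python3 - <<'E'
from h import *
T=arm.read_camera("top"); S=arm.read_camera("scene")
for t in ["stand","cup","die","hourglass","tracker","rest","spatula"]:
    ms=[]
    for p in (T,S):
        d=best(t,p)
        if d: ms.append((p,d["position"])); z={"stand":.069,"die":.1,"cup":.044,"tracker":.01,"hourglass":.115,"rest":.012,"spatula":.085}[t]; c,r=cv2.minEnclosingCircle(poly(p,d["pixels"],z).astype(np.float32)); print(t,round(d["p"],2),np.round(onz(p,d["position"],z),3),"circ",np.round(c,3),round(r,3))
    if len(ms)==2: x,e=tri(ms); print("   tri",np.round(x,3),round(e,4))
d=[q for q in arm.outline_of("turntable",T)][0]; print(cv2.minEnclosingCircle(poly(T,d["pixels"],.05).astype(np.float32)))
print(np.round(arm.observe()["time"],2))
# wrist cam mount
w=arm.read_camera("wrist"); o=arm.observe(); M=np.eye(4);M[:3,:3]=o["ee_rot"];M[:3,3]=o["tcp_pos"]; print(np.round(np.linalg.inv(M)@w["pose"],3),w["vfov"])
E
```

```text
stand 0.57 [ 0.626 -0.04   0.069] circ [ 0.637 -0.038] 0.061
stand 0.63 [ 0.638 -0.031  0.069] circ [ 0.636 -0.035] 0.063
   tri [ 0.629 -0.036  0.056] 0.0049
cup 0.89 [ 0.477 -0.294  0.044] circ [ 0.477 -0.298] 0.044
cup 0.82 [ 0.475 -0.289  0.044] circ [ 0.47  -0.291] 0.069
   tri [ 0.476 -0.291  0.046] 0.0024
die 0.84 [0.742 0.041 0.1  ] circ [0.746 0.045] 0.035
die 0.78 [0.763 0.037 0.1  ] circ [0.766 0.043] 0.039
   tri [0.75  0.04  0.077] 0.0012
hourglass 0.61 [ 0.787 -0.09   0.115] circ [ 0.785 -0.097] 0.059
hourglass 0.94 [ 0.78  -0.092  0.115] circ [ 0.775 -0.1  ] 0.071
   tri [ 0.784 -0.09   0.123] 0.0009
tracker 0.79 [0.389 0.04  0.01 ] circ [0.391 0.039] 0.052
tracker 0.94 [0.392 0.038 0.01 ] circ [0.393 0.04 ] 0.056
   tri [0.389 0.039 0.006] 0.0011
rest 0.57 [0.473 0.34  0.012] circ [0.477 0.346] 0.081
rest 0.83 [0.473 0.333 0.012] circ [0.456 0.343] 0.105
   tri [0.473 0.337 0.012] 0.0037
spatula 0.7 [0.577 0.359 0.085] circ [0.538 0.345] 0.122
spatula 0.78 [0.615 0.337 0.085] circ [0.647 0.326] 0.05
   tri [0.582 0.364 0.041] 0.0092
((0.6789562702178955, -0.037527311593294144), 0.1603967249393463)
1.95
[[ 0.    -0.969 -0.245  0.068]
 [ 1.     0.     0.001  0.   ]
 [-0.001 -0.245  0.969 -0.167]
 [ 0.     0.     0.     1.   ]] 60.8533357133045
```

```bash
python3 - <<'E'
from h import *
import pickle
def red(p):
    h=cv2.cvtColor(p["frame"],cv2.COLOR_RGB2HSV); return (((h[...,0]<8)|(h[...,0]>172))&(h[...,1]>150)&(h[...,2]>60)).astype(np.uint8)
def brass(p,m):
    m=m.astype(np.uint8); h=cv2.cvtColor(p["frame"],cv2.COLOR_RGB2HSV)
    b=((h[...,0]>14)&(h[...,0]<35)&(h[...,1]>90)&(h[...,2]>90)).astype(np.uint8)&m
    n,_,s,c=cv2.connectedComponentsWithStats(b); return [c[i] for i in range(1,n) if s[i,4]>15]
pics=[]
for k,(x,y) in enumerate([(.50,-.10),(.50,.03)]):
    arm.goto([x,y,.28],DOWN); arm.wait(.1); p=arm.read_camera("wrist"); d=best("stand",p); pics.append((p,d))
    save(p,f"w{k}"); 
    if d:
        m=d["pixels"]; q=poly(p,m,.069); print("stand",round(d["p"],2),cv2.minEnclosingCircle(q.astype(np.float32)))
        hull=cv2.dilate(m.astype(np.uint8),np.ones((3,3)))
        c=max(cv2.findContours(hull,0,2)[0],key=cv2.contourArea);mm=np.zeros_like(hull);cv2.fillPoly(mm,[cv2.convexHull(c)],1)
        for b in brass(p,mm): print("  brass",b.round(1),onz(p,b,.069).round(4))
for k,(x,y) in enumerate([(.46,.27),(.46,.37)]):
    arm.goto([x,y,.28],DOWN); arm.wait(.1); p=arm.read_camera("wrist"); save(p,f"w{k+2}"); r=red(p); pics.append((p,r))
    n,l,s,c=cv2.connectedComponentsWithStats(r)
    i=1+np.argmax(s[1:,4]); m=(l==i); box=cv2.minAreaRect(np.argwhere(m)[:,::-1].astype(np.float32)); bp=cv2.boxPoints(box)
    print("red",s[i,4],box,[onz(p,b,.085).round(4) for b in bp])
    for t in ["rest","spatula_blade","spatula"]:
        d=best(t,p); print(t, d and (round(d["p"],2),np.round(d["position"]),onz(p,d["position"],.04).round(3)))
pickle.dump(pics,open("pics.pkl","wb")); print(arm.observe()["time"])
E
```

```text
stand 0.62 ((0.6344774961471558, -0.036572910845279694), 0.060728032141923904)
  brass [176.   69.5] [0.6118 0.0031 0.069 ]
  brass [256.2  69. ] [ 0.6122 -0.0766  0.069 ]
stand 0.9 ((0.6340475082397461, -0.03649532049894333), 0.05994071811437607)
  brass [387.4  69.1] [ 0.6125 -0.0771  0.069 ]
  brass [307.1  69.6] [0.612  0.0027 0.069 ]
red 2231 ((198.58346557617188, 167.33631896972656), (125.56280517578125, 23.98470687866211), 87.95458984375) [array([0.5385, 0.3622, 0.085 ]), array([0.5393, 0.3388, 0.085 ]), array([0.411 , 0.3406, 0.085 ]), array([0.4101, 0.3661, 0.085 ])]
rest (0.67, array([223., 154.]), array([0.486, 0.334, 0.04 ]))
spatula_blade (0.7, array([200.,  75.]), array([0.571, 0.355, 0.04 ]))
spatula (0.75, array([201.,  70.]), array([0.575, 0.354, 0.04 ]))
red 1446 ((298.8069763183594, 149.09678649902344), (22.228168487548828, 90.4979476928711), 1.9749339818954468) [array([0.449 , 0.3636, 0.085 ]), array([0.539 , 0.3609, 0.085 ]), array([0.5383, 0.3392, 0.085 ]), array([0.4481, 0.3406, 0.085 ])]
rest (0.64, array([547.,  31.]), array([0.613, 0.091, 0.04 ]))
spatula_blade (0.56, array([298.,  71.]), array([0.573, 0.351, 0.04 ]))
spatula (0.57, array([299.,  68.]), array([0.577, 0.35 , 0.04 ]))
6.925
```

View pics/w2.png

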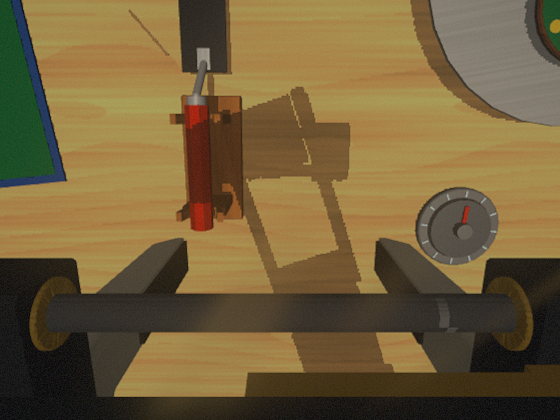

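View pics/w1.png

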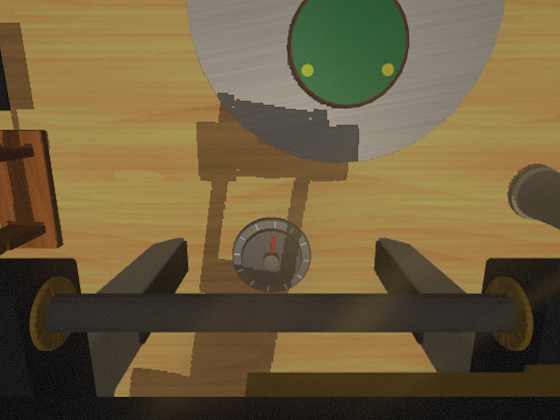

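```bash
cat >> h.py <<'E'
# spatula pose (origin o, yaw, roll about own x, pitch nose-up) + grip angles -> TCP pose
LEAN,PITCH,GX=45.,25.,0.0
def srot(yaw,roll=0,pitch=0): return (R.from_euler("z",yaw,degrees=True)*R.from_euler("y",-pitch,degrees=True)*R.from_euler("x",roll,degrees=True)).as_matrix()
def toolrot(lean,pitch,flip):
    l,f=np.radians([lean,pitch]); d=np.array([np.sin(f),np.cos(f)*np.sin(l),-np.cos(f)*np.cos(l)])
    y=np.cross([1,0,0],d); y/=np.linalg.norm(y); y*=flip; return np.column_stack([np.cross(y,d),y,d])
def tcp(o,yaw,roll=0,pitch=0,lean=None,tp=None,flip=1):
    S=srot(yaw,roll,pitch); Q=S@toolrot(LEAN if lean is None else lean,PITCH if tp is None else tp,flip)
    return np.array(o)+S@[GX,0,0]+Q[:,2]*arm.grip_point_offset, Q
def blade2o(b,yaw,roll=0,pitch=0): return np.array(b)-srot(yaw,roll,pitch)@[.1375,0,-.0435]
E
python3 - <<'E'
from h import *
st=np.array([.635,-.037]); 
poses={"grip":([.482,.3515,.085],-1.3,0,0),"lift":([.482,.3515,.16],-1.3,0,0),
"pre":(blade2o([.52,-.037,.0565],.3),.3,0,0),"in":(blade2o([.624,-.037,.0565],.3),.3,0,0),"up":(blade2o([.624,-.037,.16],.3),.3,0,8),
"r75":(blade2o([.624,-.10,.13],.3,-75,8),.3,-75,8),"r110":(blade2o([.624,-.10,.13],.3,-110,8),.3,-110,8),"r130":(blade2o([.624,-.10,.14],.3,-130,8),.3,-130,8)}
for lean,tp in [(45,0),(45,25),(45,40),(0,25),(0,40)]:
  for flip in (1,-1):
    print(lean,tp,flip)
    for k,a in poses.items():
        j=arm.solve_ik(*tcp(*a,lean=lean,tp=tp,flip=flip)); print("  ",k,None if j is None else np.round(j).astype(int))
E
python3 - <<'E'
from h import *
yb=.03
poses={"appr":None,"grip":([.482,.3515,.085],-1.3,0,0),"lift":([.482,.3515,.17],-1.3,0,0),
"pre":(blade2o([.51,-.037,.057],.3),.3,0,0),"in":(blade2o([.6255,-.037,.057],.3),.3,0,0),"up":(blade2o([.6255,-.02,.17],.3,0,12),.3,0,12),
"r70":(blade2o([.6255,yb,.14],.3,70,12),.3,70,12),"r70b":(blade2o([.6255,yb,.128],.3,70,8),.3,70,8),"r115":(blade2o([.6255,yb,.130],.3,115,5),.3,115,5),"out":(blade2o([.55,yb,.22],.3,115,5),.3,115,5)}
for tp in (0,10,20):
  for flip in (1,-1):
    print(tp,flip)
    for k,a in poses.items():
        if k=="appr": p,q=tcp(*poses["grip"],lean=-45,tp=tp,flip=flip); p=p-.1*q[:,2]
        else: p,q=tcp(*a,lean=-45,tp=tp,flip=flip)
        j=arm.solve_ik(p,q); print("  ",k,None if j is None else np.round(j).astype(int))
E
```

```text
0 1
   appr [ 46  52  51 -31 111 -45]
   grip [ 43  49  66 -31  98 -41]
   lift [ 43  45  63 -32 105 -45]
   pre [ 14  21 120 -50  63 -42]
   in [ 11  29 106 -49  66 -50]
   up [ 14  18 109 -52  67 -43]
   r70 [ -35   15  112   31   62 -145]
   r70b [ -33   16  110   28   65 -140]
   r115 [ -46   45   99   43   96 -161]
   out [ -52   33  107   38  102 -160]
0 -1
   appr [ 46  52  51 -31 111 135]
   grip [ 43  49  66 -31  98 139]
   lift [ 43  45  63 -32 105 135]
   pre [ 14  21 120 -50  63 138]
   in [ 11  29 106 -49  66 130]
   up [ 14  18 109 -52  67 137]
   r70 [-35  15 112  31  62  35]
   r70b [-33  16 110  28  65  40]
   r115 [-46  45  99  43  96  19]
   out [-52  33 107  38 102  20]
10 1
   appr [ 50  47  62 -36 101 -40]
   grip [ 46  46  74 -37  89 -37]
   lift [ 46  41  71 -37  96 -42]
   pre [ 16  18 128 -60  56 -33]
   in [ 12  25 114 -59  57 -41]
   up [ 16  15 117 -62  59 -34]
   r70 [ -39   11  121   41   56 -156]
   r70b [ -38   12  118   37   57 -150]
   r115 [ -50   43  107   48   91 -166]
   out [ -57   30  114   42   97 -164]
10 -1
   appr [ 50  47  62 -36 101 140]
[... 174 characters left out ...]
-39  11 121  41  56  24]
   r70b [-38  12 118  37  57  30]
   r115 [-50  43 107  48  91  14]
   out [-57  30 114  42  97  16]
20 1
   appr [ 54  43  72 -41  93 -35]
   grip [ 49  43  81 -44  82 -31]
   lift [ 49  38  79 -44  88 -37]
   pre None
   in None
   up None
   r70 [ -45    9  129   55   51 -173]
   r70b [ -42   10  126   50   52 -165]
   r115 [ -54   42  115   54   86 -173]
   out [ -63   29  122   47   93 -170]
20 -1
   appr [ 54  43  72 -41  93 145]
   grip [ 49  43  81 -44  82 149]
   lift [ 49  38  79 -44  88 143]
   pre None
   in None
   up None
   r70 [-45   9 129  55  51   7]
   r70b [-42  10 126  50  52  15]
   r115 [-54  42 115  54  86   7]
   out [-63  29 122  47  93  10]
```

```bash
cat >> h.py <<'E'
LEAN,PITCH,FLIP=-45.,5.,-1
def T(o,yaw,roll=0,pitch=0): return tcp(o,yaw,roll,pitch,flip=FLIP)
RO,RYAW=np.array([.482,.3515,.085]),-1.3
E
python3 - <<'E'
from h import *
p,q=T(RO,RYAW)
arm.command_gripper(.6); arm.goto(p-.1*q[:,2],q); print(arm.line_to(p,feed=.12,stop_force=10))
o=arm.observe(); print(o["ft_force"],o["tcp_pos"]-p,o["time"])
arm.command_gripper(0,squeeze=60); o=arm.observe(); print(o["grip_width"]*93,o["finger_force"],o["ft_force"])
arm.line_to(p+[0,0,.09],feed=.12); o=arm.observe(); print(o["ft_force"],o["torque"],o["time"],o["grip_width"]*93)
pw=arm.read_camera("wrist"); save(pw,"g1"); 
for n in("top","scene"):
    c=arm.read_camera(n); save(c,"g1"+n); b=best("spatula_blade",c)
    S=srot(RYAW); corners=[proj(c,RO+[0,0,.09]+S@np.array(v)).round(1).tolist() for v in ([.185,0,-.0435],[.09,0,-.0435],[.1375,0,-.0435])]
    print(n,b and (round(b["p"],2),b["position"]),corners)
E
```

```text
False
[-0.40071657 -0.02653302  0.00482157] [0.00065522 0.00041986 0.00129415] 9.3833
21.34610496928981 59.99175142496824 [-0.86865691 -0.78714176  2.135651  ]
[-0.03764863  0.13807464 -1.66668705] [0.53345814 0.06955286 0.05153819] 10.9333 21.25778729006488
top (0.72, [158.9, 211.3]) [[163.7, 179.5], [161.5, 215.6], [162.6, 197.4]]
scene (0.72, [416.6, 201.0]) [[421.5, 223.0], [414.5, 193.1], [417.9, 207.6]]
```

```bash
python3 - <<'E'
import cv2,numpy as np
a=cv2.imread("pics/g1top.png")[140:270,110:240];b=cv2.imread("pics/g1scene.png")[140:270,350:480]; c=cv2.imread("pics/g1.png")
r=lambda x:cv2.resize(x,(400,400),interpolation=cv2.INTER_CUBIC)
cv2.imwrite("pics/g1c.png",np.vstack([np.hstack([r(a),r(b)])]))
E
```

```text
(no output)
```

View pics/g1c.png

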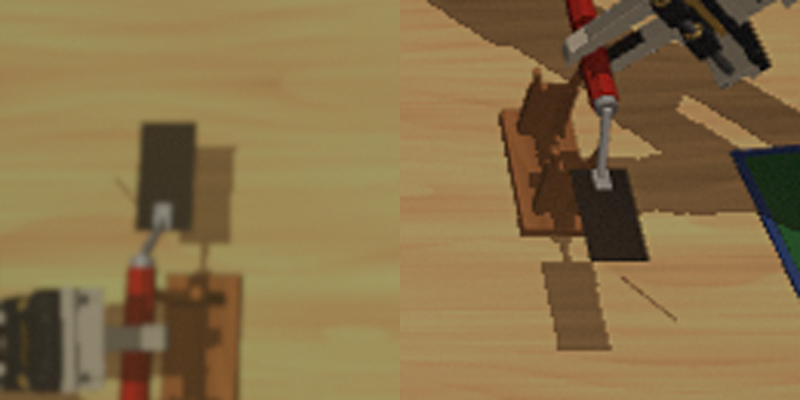

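```bash
cat >> h.py <<'E'
SY=.3; SC=np.array([.635,-.037])
def B(x,y,z,roll=0,pitch=0): return T(blade2o([x,y,z],SY,roll,pitch),SY,roll,pitch)
E
python3 - <<'E'
from h import *
arm.goto(*B(.51,SC[1],.11)); arm.line_to(*B(.51,SC[1],.057),feed=.1); arm.wait(.2)
for n in("top","scene","wrist"):
    c=arm.read_camera(n); save(c,"p1"+n)
    S=srot(SY); o=blade2o([.51,SC[1],.057],SY); print(n,[proj(c,o+S@np.array(v)).round(1).tolist() for v in ([.185,.024,-.0435],[.185,-.024,-.0435],[.09,0,-.0435])])
ob=arm.observe(); print(ob["time"],ob["qpos"],ob["tcp_pos"]-B(.51,SC[1],.057)[0])
a=cv2.imread("pics/p1top.png")[160:260,260:360];b=cv2.imread("pics/p1scene.png")[170:270,220:320]
r=lambda x:cv2.resize(x,(400,400),interpolation=cv2.INTER_CUBIC)
cv2.imwrite("pics/p1c.png",np.hstack([r(a),r(b)]))
E
```

```text
top [[302.2, 223.0], [319.7, 222.7], [311.9, 257.8]]
scene [[275.9, 206.6], [258.5, 206.7], [267.4, 180.6]]
wrist [[160.8, -176.7], [251.5, -115.7], [216.9, 76.7]]
13.7167 [ 15.17980951  19.64910305 124.06032112 -54.89460958  59.26787277
 142.04141517] [2.33223491e-04 4.91861422e-05 3.64382394e-04]
```

View pics/p1c.png

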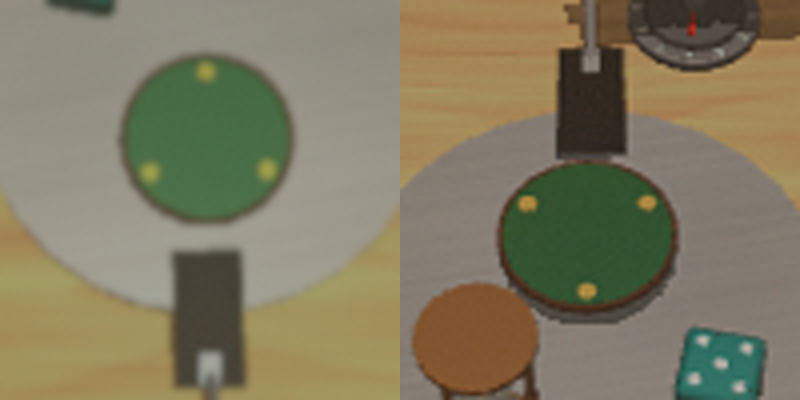

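```bash
python3 - <<'E'
from h import *
t=arm.read_camera("top");s=arm.read_camera("scene")
print("screws scene exp",[proj(s,v).round(1).tolist() for v in([.612,-.077,.069],[.612,.003,.069],[.681,-.037,.069])],"seen (251.75,220.75),(281.75,220.75),(266.75,242.5)")
print("top exp",[proj(t,v).round(1).tolist() for v in([.612,-.077,.069],[.612,.003,.069],[.681,-.037,.069])],"seen (326.7,202.5)(297.5,202.7)(311.5,178)")
print(tri([(t,(303.1,223)),(s,(276.5,209))]),tri([(t,(320,223)),(s,(259.5,209))]))
print(tri([(t,(326.7,202.5)),(s,(251.75,220.75))]),tri([(t,(297.5,202.7)),(s,(281.75,220.75))]))
# automated tip edge: dark blade rows in both
for n,p,u in(("top",t,range(306,318)),("scene",s,range(262,274))):
    g=cv2.cvtColor(p["frame"],cv2.COLOR_RGB2GRAY); print(n); print(g[195:226 if n=="scene" else 235,list(u)].mean(1).astype(int))
E
```

```text
screws scene exp [[251.8, 220.3], [281.8, 220.2], [266.5, 242.2]] seen (251.75,220.75),(281.75,220.75),(266.75,242.5)
top exp [[325.5, 202.2], [296.1, 202.6], [310.3, 177.7]] seen (326.7,202.5)(297.5,202.7)(311.5,178)
(array([ 0.55856372, -0.01331509,  0.04750535]), np.float64(0.0022913626682358156)) (array([ 0.55795763, -0.0603153 ,  0.04713981]), np.float64(0.00186546869223535))
(array([ 0.61161702, -0.0788499 ,  0.06665165]), np.float64(0.0015482191432876996)) (array([0.61222388, 0.0010762 , 0.06668926]), np.float64(0.001825146749458547))
top
[ 93  94  94  94  94  95  94  95  95  95  95  96  96  96  97  97  97  97
  92  85  97 130 151 157 157 156 148 124  89  67  65  65  65  65  65  65
  65  65  66  66]
scene
[41 41 42 42 42 42 41 42 42 41 41 41 41 63 80 79 67 67 67 67 68 68 68 67
 67 68 68 68 68 68 68]
```

```bash
python3 - <<'E'
from h import *
x=SC[0]+.0385-.0475
print(arm.line_to(B(x-.03,SC[1],.0575)[0],feed=.08,stop_force=4)); print(arm.line_to(B(x,SC[1],.0575)[0],feed=.05,stop_force=3))
o=arm.observe(); print(o["time"],o["ft_force"],o["tcp_pos"]-B(x,SC[1],.0575)[0])
c=arm.read_camera("scene"); save(c,"i1"); d=best("stand",c); print(cv2.minEnclosingCircle(poly(c,d["pixels"],.069).astype(np.float32)))
a=c["frame"][170:270,220:320,::-1]; t=arm.read_camera("top")["frame"][160:260,260:360,::-1]
r=lambda x:cv2.resize(x,(400,400),interpolation=cv2.INTER_CUBIC)
cv2.imwrite("pics/i1c.png",np.hstack([r(t),r(a)]))
E
```

```text
False
False
15.7917 [ 2.03080061e-01  1.09412925e-03 -1.59089892e+00] [-1.62203160e-04 -9.59402512e-05 -1.15264355e-04]
((0.6521663665771484, -0.03719477355480194), 0.06043088436126709)
```

View pics/i1c.png

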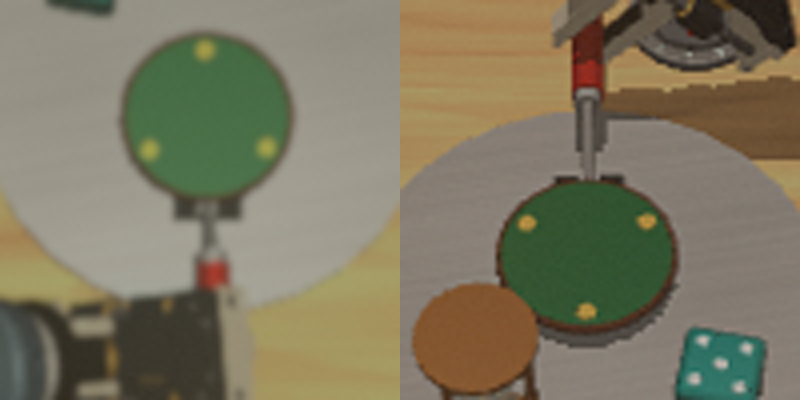

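```bash
python3 - <<'E'
from h import *
x=.626
arm.line_to(B(x,SC[1],.075)[0],feed=.05); o=arm.observe(); print(o["ft_force"],o["time"])
def mv(P,t):
    d=np.linalg.norm(P[0]-arm.observe()["tcp_pos"]); arm.line_to(*P,feed=d/t)
mv(B(x-.01,-.03,.16,0,10),1.2); print(arm.observe()["ft_force"])
c=arm.read_camera("scene"); t=arm.read_camera("top")
mv(B(x-.02,-.01,.165,35,10),1.0); mv(B(x-.02,.02,.155,65,10),1.0)
o=arm.observe(); print(o["ft_force"],o["time"],o["qpos"])
c2=arm.read_camera("scene"); t2=arm.read_camera("top")
r=lambda p,a,b:cv2.resize(p["frame"][a:a+120,b:b+160,::-1],(400,300),interpolation=cv2.INTER_CUBIC)
cv2.imwrite("pics/l1.png",np.vstack([np.hstack([r(t,150,230),r(c,130,190)]),np.hstack([r(t2,150,230),r(c2,130,190)])]))
E
```

```text
[-0.2358193   0.58685256 -2.51769166] 16.4417
[-0.3406111  -0.34340605 -1.41469913]
[-0.39774884  0.10665335 -2.22726348] 20.2167 [-35.77882847   7.5243107  116.18727119  29.15241308  59.74327004
  37.2841556 ]
```

View pics/l1.png

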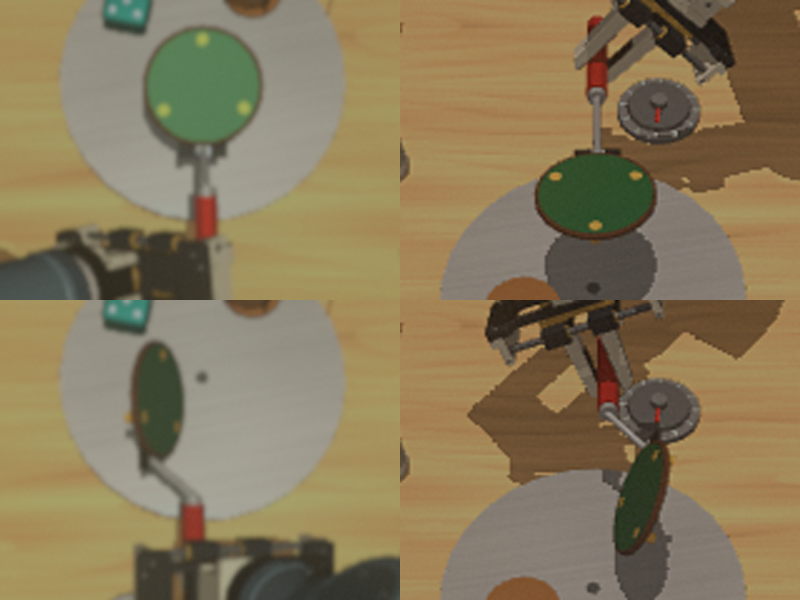

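```bash
python3 - <<'E'
from h import *
x=.606
def mv(P,t):
    d=np.linalg.norm(P[0]-arm.observe()["tcp_pos"]); arm.line_to(*P,feed=d/t)
mv(B(x,.025,.130,72,9),.9)
P=B(x-.012,.030,.134,112,4); j=arm.solve_ik(*P); print(j-arm.observe()["qpos"])
mv(P,.55); o=arm.observe(); print(o["ft_force"],o["time"])
arm.wait(.3)
c2=arm.read_camera("scene"); t2=arm.read_camera("top")
r=lambda p,a,b:cv2.resize(p["frame"][a:a+150,b:b+150,::-1],(400,400),interpolation=cv2.INTER_CUBIC)
cv2.imwrite("pics/f1.png",np.hstack([r(t2,110,230),r(c2,150,190)]))
E
```

```text
[-11.04822807  26.35687539  -8.98859643   8.42687229  29.05870935
 -13.55729324]
[ 0.52101841 -0.36142793 -3.05285584] 22.2083
```

View pics/f1.png

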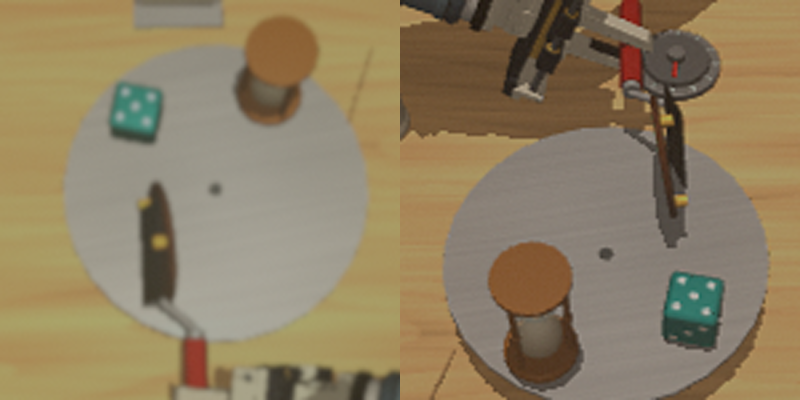

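```bash
python3 - <<'E'
from h import *
p=arm.observe()["tcp_pos"].copy()
print(arm.line_to(p+[0,-.004,-.017],feed=.05,stop_force=.7)); o=arm.observe(); print(o["tcp_pos"]-p,o["ft_force"])
p=o["tcp_pos"].copy()
arm.line_to(p+[0,-.03,-.003],feed=.12); 
c1=arm.read_camera("scene")
arm.line_to(p+[0,-.05,-.009],feed=.12); o=arm.observe(); print(o["ft_force"],o["time"])
c2=arm.read_camera("scene"); t2=arm.read_camera("top")
r=lambda p,a,b:cv2.resize(p["frame"][a:a+150,b:b+150,::-1],(266,300),interpolation=cv2.INTER_CUBIC)
cv2.imwrite("pics/f2.png",np.hstack([r(c1,150,190),r(t2,110,230),r(c2,150,190)]))
E
```

```text
True
[-0.00019615 -0.00082485 -0.00386219] [ 0.80132001  0.64043775 -2.17551723]
[-0.52849973  0.94099108 -0.80111542] 23.5917
```

View pics/f2.png

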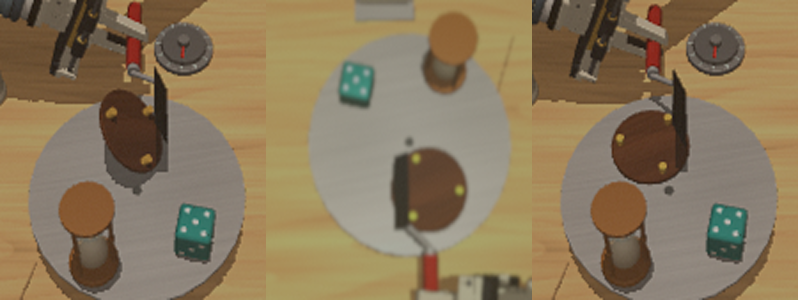

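```bash
python3 - <<'E'
from h import *
p=arm.observe()["tcp_pos"].copy()
arm.line_to(p+[-.005,.03,.012],feed=.1); arm.line_to(p+[-.03,.04,.13],feed=.2)
o=arm.observe(); print(o["ft_force"],o["time"],o["qpos"])
def mv(P,t):
    d=np.linalg.norm(P[0]-arm.observe()["tcp_pos"]); arm.line_to(*P,feed=d/t)
mv(T([.45,.15,.25],0,60,0),1.0); mv(T([.46,.25,.24],0,0,0),1.2)
P,Q=T(RO+[0,0,.09],RYAW); mv((P,Q),.8); arm.wait(.2); o=arm.observe(); print(o["time"],o["qpos"])
for n in("top","scene"):
    c=arm.read_camera(n); save(c,"b1"+n); b=best("spatula_blade",c); print(n,b and (round(b["p"],2),b["position"]))
    a=cv2.cvtColor(cv2.imread(f"pics/g1{n}.png"),6).astype(np.float32); k=cv2.cvtColor(cv2.imread(f"pics/b1{n}.png"),6).astype(np.float32)
    for nm,(x,y,w,h) in {"top":{"blade":(148,172,30,45),"handle":(145,222,18,25)},"scene":{"blade":(400,188,36,42),"handle":(404,150,20,22)}}[n].items():
        tpl=k[y+4:y+h-4,x+4:x+w-4]; r=cv2.matchTemplate(a[y-6:y+h+6,x-6:x+w+6],tpl,cv2.TM_CCOEFF_NORMED); _,v,_,l=cv2.minMaxLoc(r); print("  ",nm,v,np.array(l)-10)
E
```

```text
[-0.6941892   0.11214707 -0.7714546 ] 24.9333 [-53.48038853  26.86577549 107.19024132  40.43200608 102.46116239
  23.90803046]
28.75 [ 44.06031374  42.38536906  66.54939933 -34.5266208  100.77774626
 135.96621897]
top (0.57, [162.5, 211.7])
   blade 0.9917124509811401 [0 1]
   handle 0.993536651134491 [0 0]
scene (0.75, [415.0, 201.1])
   blade 0.9638060927391052 [0 0]
   handle 0.9342867136001587 [0 0]
```

```bash
python3 - <<'E'
from h import *
P,Q=T(RO,RYAW)
arm.line_to(P+[0,0,.03],feed=.12); print(arm.line_to(P+[0,0,.0005],feed=.05,stop_force=3)); o=arm.observe(); print((o["tcp_pos"]-P).round(4),o["ft_force"],o["time"])
arm.command_gripper(.6); arm.line_to(P-.1*Q[:,2],feed=.2)
top=arm.read_camera("top"); save(top,"r1top"); sc=arm.read_camera("scene"); save(sc,"r1scene")
for n in("top","scene"):
    a=cv2.cvtColor(cv2.imread(f"pics/{n}0.png"),6).astype(np.float32); k=cv2.cvtColor(cv2.imread(f"pics/r1{n}.png"),6).astype(np.float32)
    for nm,(x,y,w,h) in {"top":{"blade":(160,182,30,42),"handle":(156,226,22,56)},"scene":{"blade":(392,208,36,42),"handle":(392,154,24,46)}}[n].items():
        r=cv2.matchTemplate(a[y-6:y+h+6,x-6:x+w+6],k[y:y+h,x:x+w],cv2.TM_CCOEFF_NORMED); _,v,_,l=cv2.minMaxLoc(r); print(n,nm,round(v,3),np.array(l)-6)
arm.command_gripper(1.0)
q=arm.solve_ik([.50,.03,.28],DOWN); q2=arm.solve_ik([.50,.03,.28],DOWN@np.diag([-1,-1,1])); print(q,q2)
E
```

```text
True
[-0.0004 -0.0004  0.0003] [-0.08876363  1.51819827  4.38954832] 30.1917
top blade 0.995 [0 0]
top handle 0.972 [0 0]
scene blade 0.991 [0 0]
scene handle 0.905 [0 0]
[-9.34602306e+00  7.66057849e+00  8.83510479e+01 -2.54444375e-14
  8.39883736e+01  8.06539769e+01] [-9.34602306e+00  7.66057849e+00  8.83510479e+01 -2.54444375e-14
  8.39883736e+01 -9.93460231e+01]
```

```bash
cat >> h.py <<'E'
def hullmask(m):
    c=np.vstack([k for k in cv2.findContours(m.astype(np.uint8),0,2)[0]]); mm=np.zeros(m.shape,np.uint8); cv2.fillPoly(mm,[cv2.convexHull(c)],1); return mm
def stops(p,m):
    h=cv2.cvtColor(p["frame"],cv2.COLOR_RGB2HSV); b=((h[...,0]>17)&(h[...,0]<35)&(h[...,1]>100)&(h[...,2]>100)).astype(np.uint8)&m
    b=cv2.morphologyEx(b,cv2.MORPH_CLOSE,np.ones((5,5)))
    n,_,s,c=cv2.connectedComponentsWithStats(b); return [(c[i],s[i,4]) for i in range(1,n) if s[i,4]>25]
E
python3 - <<'E'
from h import *
for k,(x,y) in enumerate([(.62,.03),(.62,-.10)]):
    arm.goto([x,y,.28],DOWN); arm.wait(.15); p=arm.read_camera("wrist"); save(p,f"s{k}"); ds=arm.outline_of("stand",p)
    for d in ds[:2]:
        m=hullmask(d["pixels"]); print("stand",round(d["p"],2),cv2.minEnclosingCircle(poly(p,m,.057).astype(np.float32)))
        for c,a in stops(p,m): print("   ",c.round(1),a,onz(p,c,.064).round(4))
for k,(x,y) in enumerate([(.50,-.24),(.50,-.34)]):
    arm.goto([x,y,.28],DOWN); arm.wait(.15); p=arm.read_camera("wrist"); save(p,f"c{k}"); d=best("cup",p)
    if d: print("cup",round(d["p"],2),[int(v) for v in cv2.boundingRect(d["pixels"].astype(np.uint8))],cv2.minEnclosingCircle(poly(p,d["pixels"],.088).astype(np.float32)),onz(p,d["position"],.044))
print(arm.observe()["time"],arm.observe()["qpos"])
E
```

```text
stand 0.56 ((0.6088147759437561, -0.06456001847982407), 0.061582185328006744)
    [353.5 152.4] 81 [ 0.6493 -0.0457  0.064 ]
    [412.5 194.5] 102 [ 0.6037 -0.1126  0.064 ]
    [344.3 224.7] 94 [ 0.5689 -0.0396  0.064 ]
stand 0.98 ((0.6080718040466309, -0.0643322765827179), 0.060534097254276276)
    [229.8 152.5] 83 [ 0.6494 -0.0442  0.064 ]
    [291.7 194.7] 75 [ 0.6035 -0.1104  0.064 ]
    [226.7 224.7] 93 [ 0.569 -0.038  0.064]
cup 0.95 [207, 166, 65, 74] ((0.48008957505226135, -0.29683640599250793), 0.03988191485404968) [ 0.47065608 -0.29997351  0.044     ]
36.9333 [-4.46755736e+01  1.87053098e+01  7.40568779e+01  1.02558462e-02
  8.72210415e+01  4.52329339e+01]
```

```bash
python3 - <<'E'
from h import *
for k,(x,y,z) in enumerate([(.409,-.296,.28),(.409,-.296,.22)]):
    arm.goto([x,y,z],DOWN); arm.wait(.15); p=arm.read_camera("wrist"); save(p,f"c{k+2}"); print("cam",p["pose"][:3,3].round(3))
    for d in arm.outline_of("cup",p)[:2]:
        q=poly(p,d["pixels"],.088).astype(np.float32); (e,ax,an)=cv2.fitEllipse(q); print("cup",round(d["p"],2),d["position"],np.round(e,4),np.round(ax,4),cv2.minEnclosingCircle(q))
print(arm.observe()["time"])
E
```

```text
cam [ 0.478 -0.296  0.447]
cup 0.82 [284.5, 118.8] [ 0.4723 -0.2936] [0.0614 0.0626] ((0.4721764028072357, -0.29365503787994385), 0.031756214797496796)
cup 0.17 [53.1, 17.5] [ 0.5787 -0.0876] [0.0711 0.0963] ((0.5713083744049072, -0.0880873054265976), 0.049067094922065735)
cam [ 0.478 -0.297  0.389]
cup 0.79 [279.0, 118.9] [ 0.4724 -0.2937] [0.0625 0.0627] ((0.4724217355251312, -0.29362595081329346), 0.03200821578502655)
38.2667
```

```bash
python3 - <<'E'
from h import *
C=np.array([.4723,-.2937]); G=np.array([.6078,-.0649])
arm.command_gripper(1.0); arm.goto([*C,.16],DOWN); print(arm.line_to([*C,.031],feed=.1,stop_force=5))
arm.command_gripper(0,squeeze=25); o=arm.observe(); print(o["grip_width"]*93,o["finger_force"],o["ft_force"],o["time"])
arm.line_to([*C,.18],feed=.12); print(arm.observe()["ft_force"])
arm.line_to([*G,.18],feed=.2); arm.wait(.2); o=arm.observe(); print(o["tcp_pos"],o["ft_force"],o["grip_width"]*93,o["time"])
p=arm.read_camera("wrist"); save(p,"h1"); t=arm.read_camera("top"); save(t,"h1t"); s=arm.read_camera("scene")
dw,dt,ds=[best("cup",k) for k in (p,t,s)]
print(dt and onz(t,dt["position"],.193).round(4), ds and onz(s,ds["position"],.193).round(4))
if dw: print(dw["p"],dw["position"],cv2.fitEllipse(poly(p,dw["pixels"],.237).astype(np.float32)))
E
```

```text
False
63.64155425881077 25.000007394701242 [-0.5989271  -0.26897072  0.52902377] 40.9583
[ 0.18147638 -0.66344088 -2.75277798]
[ 0.60755236 -0.06572986  0.18011075] [ 0.27729971  0.93618071 -1.20816584] 63.90981903396006 44.0333
[ 0.5864 -0.0674  0.193 ] [ 0.6119 -0.0688  0.193 ]
0.76 [284.1, 270.0] ((0.6252645254135132, -0.06528548896312714), (0.05164554342627525, 0.05952074006199837), 85.67924499511719)
```

```bash
python3 - <<'E'
from h import *
G=np.array([.6078,-.0649])
arm.wait(.3); o=arm.observe(); print(o["ft_force"],o["grip_width"]*93)
arm.line_to([*G,.105],feed=.12); print(arm.line_to([*G,.084],feed=.03,stop_force=1.5)); o=arm.observe(); print(o["tcp_pos"],o["ft_force"],o["torque"],o["time"])
E
```

```text
[-0.04915955  0.01035254 -2.12775807] 63.77025049101796
True
[ 0.60764258 -0.06506423  0.08766095] [ 0.72196806 -0.65328281  2.87266343] [-0.17902567 -0.113787    0.07759759] 45.975
```

```bash
python3 - <<'E'
from h import *
G=np.array([.6078,-.0649])
arm.command_gripper(1.0); arm.line_to([*G,.22],feed=.12)
for k,(x,y,z) in enumerate([(.539,-.065,.34),(.539,-.03,.34)]):
    arm.goto([x,y,z],DOWN); arm.wait(.15); p=arm.read_camera("wrist"); save(p,f"e{k}"); print("cam",p["pose"][:3,3].round(3))
    d=best("cup",p); print("cup",d and (round(d["p"],2),cv2.minEnclosingCircle(poly(p,d["pixels"],.145).astype(np.float32))))
    d=best("stand",p)
    if d:
        m=hullmask(d["pixels"]); print("stand",round(d["p"],2),cv2.minEnclosingCircle(poly(p,m,.057).astype(np.float32)))
        for c,a in stops(p,m): print("   ",c.round(1),a,onz(p,c,.066).round(4))
t=arm.read_camera("top");s=arm.read_camera("scene"); dt,ds=best("cup",t),best("cup",s); print(tri([(t,dt["position"]),(s,ds["position"])]),arm.observe()["time"])
for n,p in(("top",t),("scene",s)):
    for th in("die","hourglass","tracker"):
        d=best(th,p); print(n,th,d and np.round(d["position"],1))
E
```

```text
cam [ 0.608 -0.065  0.504]
cup (0.74, ((0.6073741316795349, -0.06485608965158463), 0.032142523676157))
stand 0.85 ((0.6076902151107788, -0.06400081515312195), 0.06150003895163536)
    [264.  75.] 95 [ 0.6504 -0.045   0.066 ]
    [320.1 115.3] 74 [ 0.6053 -0.111   0.066 ]
    [259.4 145. ] 61 [ 0.5703 -0.0385  0.066 ]
cam [ 0.608 -0.03   0.506]
cup (0.82, ((0.6071497201919556, -0.06406017392873764), 0.03271885961294174))
stand 0.69 ((0.6082035899162292, -0.06445495784282684), 0.06085631996393204)
    [293.5  76.7] 94 [ 0.6502 -0.0453  0.066 ]
    [350.4 116.9] 43 [ 0.6047 -0.1139  0.066 ]
    [287.4 146. ] 61 [ 0.5703 -0.0387  0.066 ]
(array([ 0.75250825, -0.06950722,  0.30548229]), np.float64(0.012288189147958038)) 49.5917
top die [273.9 152.5]
top hourglass [331.8 117.1]
top tracker [283.9 284.9]
scene die [299.1 265.5]
scene hourglass [243.9 268.1]
scene tracker [293.7 171.8]
```

```bash
python3 -c "
from rig import arm
print(arm.sign_off())"
```

```text
the job is handed in; nothing more can be done
None
```

The job is handed in at about 50 s of the 72 s allowed: the stand lies felt-down with its stops up, the spatula is back on its rest, and the cup stands upright within about 1 mm of centre; the stand slid about 15 mm forward while the spatula went in, and the die, hourglass and tracker looked unmoved.

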